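# Fit the wrench and lock the turntable

### The arm

A 6-joint arm with a two-finger parallel gripper is mounted at the origin on the work surface. World frame = base frame: x ahead of the robot, y to its left, z up, the work surface at z = 0. Lengths are in mm, angles in rad, forces in N, time in s.
With the tool pointing down it reaches from about 350 to 875 mm from the base axis. Payload 15.5 kg.
Tool frame: the origin (TCP) lies on the centre line of the jaws, within the pads' length; the fingertips stand 19 mm ahead of it and the grasp point (between the pads) is the TCP; z points along the fingers, y is the direction in which the jaws open and shut (so a half turn about z gives the same grasp; the last joint's range is limited). The gripper opens to 85 mm and grips with 20 to 120 N. Pads are 22 mm wide; open, the fingers measure 114 mm over their backs; the gripper's body (76 mm by 85 mm) begins 54 mm behind the grasp point. The pads swing forward as they close: fully open they stand 13 mm farther back than shut.
Start: joints at [1.075, 0.494, 1.345, -0, 1.302, -0.096], TCP at [243.267, 575.715, 250.277] pointing down, gripper open.
Joint ranges: [-2.91, 2.91], [-0.82, 2.16], [0.22, 2.67], [-1.22, 4.37], [0.12, 2.79], [-3.08, 3.08]. Speed limits (rad/s): [1.89, 1.89, 2.57, 3.01, 3.01, 3.01].

### API

Orientations are given as [roll, pitch, yaw] about the fixed x, y, z axes, in that order (R = Rz(yaw) Ry(pitch) Rx(roll)).
In Python, from cell import get_state, camera, get_calibration, workorder gives the robot as it stands.
- The arm moves only by the tool play_rows, never from a script. Its argument "targets" is a list of rows, each a list of 7 numbers: the shift along the tool's x, y, z each as a share of 750 mm, from -1 to 1, then the turn, a rotation vector about the tool's x, y, z each as a share of pi rad, from -1 to 1, then the opening, from 0 (shut) to 1 (fully open). In form: [[x, y, z, wx, wy, wz, gripper], ...]. A call has 1 to 8 rows; each row is the pose to reach, as a shift and turn from the pose commanded when the call began, along the tool's axes at that moment, turning the shorter way round; what a row does not reach only later rows make up. A row lasts 1/12 s, in which the tool goes at most 41.7 mm and 7.16 degrees, less where a joint would pass 70% of its speed; a pose out of reach is approached as far as the arm can. A call with a number of a shift or a turn outside -1 to 1 is refused whole. A call with a gripper value outside its range is refused whole. The fingers move at their own pace and stop on an object; "force" is the grip in N (left out, the last holds). Time passes only in rows, so rows that repeat a pose let the fingers close. It gives the time, the measured TCP pose, the force and the opening at its end, in the units of the state.
- get_state(): the state, without advancing time (a new reading comes with each control period).
- camera(name): name is "side" or "top"; returns the picture (480x640x3 uint8, blue, green, red); there is no depth.
- get_calibration(name): a dict with "camera_matrix" (3x3 intrinsics, pixels), "eye" and "rotation" of the camera in the world. Camera axes: x right, y down, z forward; pixel columns grow to the right and rows downward; lengths in mm; the calibration is good to about 2 mm. A picture is of the moment at which its call begins. get_calibration takes no time and is no camera call.
- workorder.job_done(): hands the job in, once; it reports no verdict.
The state is a dict: "t": time; "joint_positions": joint angles; "joint_velocities": joint speeds; "joint_efforts": joint torques, N m; "position": TCP position; "tcp_rot": TCP orientation; "contact_force": force on the tool from outside, world axes, zero at the start; "ft_torque": the same for the moment, N m; "finger_gap": finger opening in mm.
Only numpy, scipy, OpenCV 4.12 (cv2) and the standard library are available. Lean on these libraries where they do the work, as an engineer would, in place of code of your own. Each camera call takes 0.05 s, during which the arm holds its last target. There are 200 camera calls.

### The job

The adjustable wrench has been left lying round the lock nut of the sculptor's turntable with its jaws far too wide. Leave it lying there, roll its brass worm with light finger pressure from above until the jaws just fit the nut, then swing the handle clockwise (seen from above) to tighten the nut fully home with the wrench, until the yellow mark on the nut points along the yellow line on the disc. Do not mash the worm, do not turn the nut in loose jaws or force it past home, keep the gripper off the nut, leave the bottle, pot and owl alone, and leave the wrench fitted on the nut.

Things in the scene. Friction and masses are not known exactly. Their poses are not given: they have to be found in the camera images.
- stand: sculptor's turntable, fixed to the bench: dark iron foot and green disc of 210 mm diameter, flat top 50 mm above the bench. Origin at the centre of its underside, z up; the nut's axis is its z axis. A yellow line painted on the disc runs along its +x, 75 to 97 mm from the axis. The disc with nut and wrench rides on rubber: pressed down with over 1.5 to 4 N it sinks 1 mm per 3 N, at most 6 mm.
- nut: steel hexagon nut in the middle of the disc, 36 mm across flats, 41.6 mm across corners, top 18 mm above the disc. Origin on its axis at the disc's top, z up, +x through its yellow mark. It turns about z only, 0.12 N m of friction; starts 0.72 to 0.83 rad anticlockwise (from above) of home, two flats within 0.1 rad of parallel to the jaws. Home is a stop where its x lies along the stand's x.
- nut_mark (a point): yellow mark on the nut's top, 14.5 mm from its axis along its +x. The nut sits on a rubber washer: at home it does not halt dead but gives 1 rad per 9 N m and springs back. Carried more than 0.2 rad past home (1.9 N m, about 11 N on the handle 165 mm out) it is overtightened. Before home the handle takes 0 to 3 N there; 5 to 7 N means home.
- wrench: loose steel adjustable wrench, 270 mm long, 0.7 kg, lying flat on the disc round the nut; it shifts a few mm as the worm is rolled. Origin between the jaws at its underside; z up; +x runs from the handle out through the jaws' mouth; the jaw slides along y. Head 16 mm thick, x -84 to +28 mm, y -40 to +43 mm. Fixed jaw's face at y = -20 mm, movable jaw on the +y side, bottom of the mouth at x = -24 mm.
- handle (a point): middle of the handle bar, at (-165, 0, 8) mm in the wrench's frame. The bar is 24 mm wide (y), from 2 to 14 mm above the wrench's underside, x -104 to -250 mm; beyond 110 mm from the nut it hangs free of the disc, 52 mm above the bench, and can be pushed from the side. Tightening moves it towards the wrench's +y.
- jaw_face (a point): top edge of the movable jaw's gripping face; moves with that jaw. Its y in the wrench's frame is 16.0 mm when the jaws just fit the nut (36 mm apart), 19.5 to 21.2 mm at the start (39.5 to 41.2 mm apart).
- worm_top (a point): crown of the worm, at (-57, 0, 22.5) mm in the wrench's frame, 6.5 mm proud of the head; the axis lies along the wrench's y. Pressing the crown down and dragging it towards the wrench's +x (towards the jaws) rolls the worm and closes the jaw, 0.078 mm per mm of drag (dragging back opens it); it stays where left.
- worm: knurled brass worm in the wrench's head, a roller 18 mm thick and 26 mm long, origin at its centre; turns as it rolls. Rolling takes 5 to 6 N of drag; press with 10 to 14 N, or the finger slides over it (friction about 0.75 to 1.1). It takes several strokes of about 16 mm. When the jaws are snug the drag rises above 8.5 N until the finger slips. More than 25 N in all on the worm harms it.
- glue: white glue bottle with a red cap, 56 mm thick, 160 mm tall, loose; origin at the centre of its underside. Bystander.
- pot: blue paint pot with a yellow lid, 72 mm thick, 75 mm tall, loose; origin at the centre of its underside. Bystander.
- owl: white ceramic owl figure, 56 mm thick, 100 mm tall, loose; origin at the centre of its underside. Bystander.
Mind the look-alikes: they are no part of the job. Of the things that look like the stand, the middle-sized one is meant.

How it is judged (in metres and radians):
On the way, in this order (a step that is already met when the one before it is completed fails the run):
1. the jaws fit the nut, less than 1.5 mm of play (y of jaw_face in the frame of wrench below 0.0175 m), for 0.3 s.
2. the nut is turned home, its mark within 0.07 rad of the line (angle between the x axis of nut and the x axis of stand, either way round below 0.07 rad), for 0.2 s.
At the end, for the whole second after the job is handed in: The nut is home (its mark within 0.07 rad of the line on the disc), the wrench lies flat on the disc with its jaws round the nut (origin within 12 mm of the nut's axis, less than 4 mm off the disc, tilt under 0.06 rad), jaws within 2 mm of a snug fit, and at rest (angle between the x axis of nut and the x axis of stand, either way round below 0.07 rad and y of jaw_face in the frame of wrench below 0.018 m and horizontal distance between wrench and nut below 0.012 m and z of wrench in the frame of stand below 0.054 m and angle between wrench's own z axis and vertical below 0.06 rad and linear speed of wrench below 0.01 m/s); the robot touches nothing.
It fails at once if the worm is pressed with more than 25 N (contact force between anything else and worm above 25 N).
It fails at once if the nut is turned while the jaws have more than 2.5 mm of play (angle between the x axis of nut and the x axis of stand, either way round below 0.55 rad and y of jaw_face in the frame of wrench above 0.0185 m).
It fails at once if the nut is overtightened, its mark carried more than 0.2 rad past the line (y of nut_mark in the frame of stand below -0.003 m).
It fails at once if the gripper touches the nut, or the wrench is lifted more than 10 mm off the disc (contact force between any of the fingers, the arm and nut above 1 N or z of wrench in the frame of stand above 0.06 m).
It fails at once if the bottle, the pot or the owl is moved by more than 20 mm (distance of any of glue, pot, owl from where it was at the start of the episode above 0.02 m).
It also fails if it takes over 72 s, if anything falls off the work surface, if the arm or the gripper's body presses on something with over 40 N, if the wrist force passes 120 N, or if a joint passes its speed limit or range.

## Working session

There is one attempt and no reset: what is moved stays moved. The work goes in short steps, Python scripts to look and compute and a tool call to move; the robot and the scene stay as the last step left them, time stands still between calls to the robot, and variables do not carry over. Pictures are saved under pics/ and viewed, about 8 in all and at most 12, crops included, and the job is handed in when it is done.

Besides the shell and the picture viewer there is one more tool, called by a JSON object that holds its "api" and its "payload". play_rows: Moves the arm, as the interface text tells. Its arguments: {"type":"object","properties":{"targets":{"type":"array"},"force":{"type":"number"}},"required":["targets"]}

```bash
ls; mkdir -p pics; python3 - <<'E'
from cell import *
import cv2
print(get_state())
for n in("top","side"):
    cv2.imwrite(f"pics/{n}0.png",camera(n)); c=get_calibration(n); print(n,c)
E
```

```text
pics
{'t': 0.0, 'joint_positions': array([ 1.07550451e+00,  4.94193634e-01,  1.34610609e+00,  7.26302421e-06,
        1.30251461e+00, -9.55085538e-02]), 'joint_velocities': array([-1.23988333e-03, -6.47280183e-05,  1.38417471e-03, -7.84702159e-04,
        1.89834519e-04, -1.76659942e-04]), 'joint_efforts': array([ 3.22479864e-03, -8.82162738e+01, -3.83871245e+01,  7.68396853e-05,
        1.01700923e-02, -2.97116947e-05]), 'position': array([243.10502443, 575.42601577, 249.70223041]), 'tcp_rot': array([-3.14037720e+00, -1.23472907e-04,  2.74180739e+00]), 'contact_force': array([-0.2021352 ,  0.34066407,  0.65349902]), 'ft_torque': array([ 0.00608847, -0.08115399, -0.04020932]), 'finger_gap': 85.52478079743305}
top {'camera_matrix': array([[467.01338303,   0.        , 329.57265613],
       [  0.        , 467.01338303, 245.08876845],
       [  0.        ,   0.        ,   1.        ]]), 'eye': array([ 325.92936601,   -1.70623454, 1195.94457367]), 'rotation': array([-3.02088192e+00, -2.40850689e-03, -1.57932385e+00])}
side {'camera_matrix': array([[580.41388302,   0.        , 314.59882998],
       [  0.        , 580.41388302, 227.7493361 ],
       [  0.        ,   0.        ,   1.        ]]), 'eye': array([ 425.25907626, -964.29629541,  816.66368685]), 'rotation': array([-2.22958097,  0.01298133, -0.04602311])}
```

View pics/top0.png

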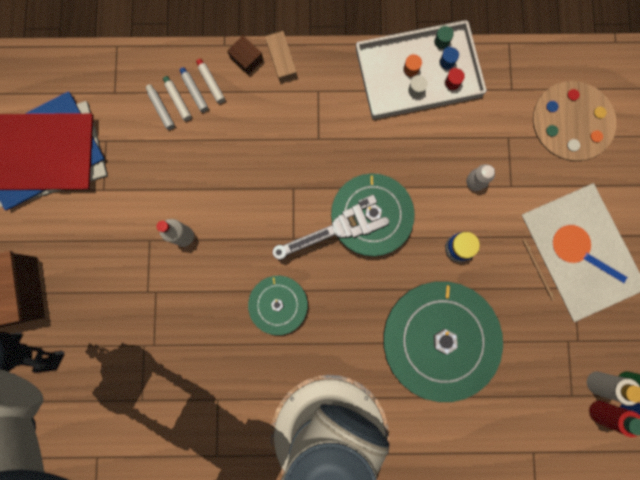

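View pics/side0.png

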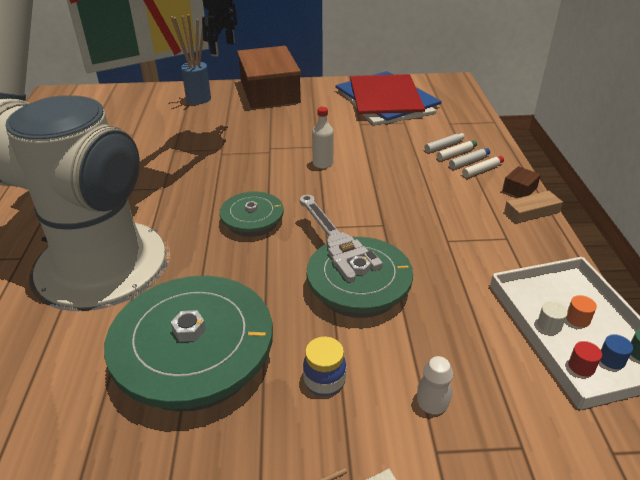

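The middle-sized stand is at top (372,214) and side (360,270), with the wrench handle pointing left, towards the bottle. The bottle is at top (177,233), the pot at (463,246) and the owl at (481,178).

```bash
cat > h.py <<'E'
import numpy as np, cv2
from scipy.spatial.transform import Rotation as R
from cell import *
def cal(n):
    c=get_calibration(n); return c["camera_matrix"],np.array(c["eye"]),R.from_euler("xyz",c["rotation"]).as_matrix()
def ray(n,uv,z):
    K,e,M=cal(n); d=M@np.linalg.inv(K)@np.array([uv[0],uv[1],1.]); return e+d*(z-e[2])/d[2]
def proj(n,p):
    K,e,M=cal(n); q=K@M.T@(np.asarray(p,float)-e); return q[:2]/q[2]
def tri(a,b):
    A=[];B=[]
    for n,uv in(("top",a),("side",b)):
        K,e,M=cal(n); d=M@np.linalg.inv(K)@np.array([uv[0],uv[1],1.]); d/=np.linalg.norm(d)
        P=np.eye(3)-np.outer(d,d); A.append(P);B.append(P@e)
    return np.linalg.lstsq(np.vstack(A),np.hstack(B),rcond=None)[0]
E
python3 - <<'E'
from h import *
for n,box in(("top",(260,165,430,265)),("side",(290,185,430,320))):
    im=cv2.imread(f"pics/{n}0.png"); hsv=cv2.cvtColor(im,cv2.COLOR_BGR2HSV)
    x0,y0,x1,y1=box
    m=cv2.inRange(hsv,(65,70,30),(95,255,255))[y0:y1,x0:x1]
    c=max(cv2.findContours(m,0,2)[0],key=cv2.contourArea)
    hull=cv2.convexHull(c); print(n,"disc ell",[np.round(np.array(v)+(np.array([x0,y0]) if i==0 else 0),1) for i,v in enumerate(cv2.fitEllipse(hull))])
    y=cv2.inRange(hsv,(20,100,100),(35,255,255))[y0:y1,x0:x1]
    _,l,s,ce=cv2.connectedComponentsWithStats(y)
    for i in range(1,len(s)): print("yel",s[i],ce[i]+[x0,y0])
    if n=="top":
        P=[ray(n,p[0]+np.array([x0,y0]),48)[:2] for p in hull]
        (cx,cy),r=cv2.minEnclosingCircle(np.array(P,np.float32)); print("disc world",cx,cy,r)
        f=4
    else: f=4
    cv2.imwrite(f"pics/{n}0c.png",cv2.resize(im[y0:y1,x0:x1],None,fx=f,fy=f,interpolation=cv2.INTER_CUBIC))
E
```

```text
top disc ell [array([372.5, 214.9]), array([80.5, 81. ]), np.float64(119.7)]
yel [95 11  1  1  1] [355. 176.]
yel [110  11   3   9  25] [371.08 179.72]
yel [133  13   1   1   1] [393. 178.]
yel [141  19   2   2   2] [401.5 184.5]
yel [109  43   2   1   2] [369.5 208. ]
disc world 541.257568359375 -113.81414794921875 102.56233978271484
side disc ell [array([359.5, 272.3]), array([ 69.3, 105.4]), np.float64(93.3)]
yel [73 73  3  2  4] [364.25 258.25]
yel [107  80  12   3  26] [402.69230769 266.30769231]
```

View pics/top0c.png

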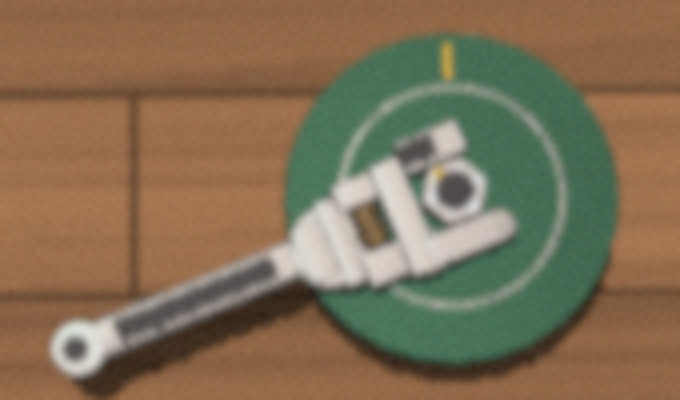

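View pics/side0c.png

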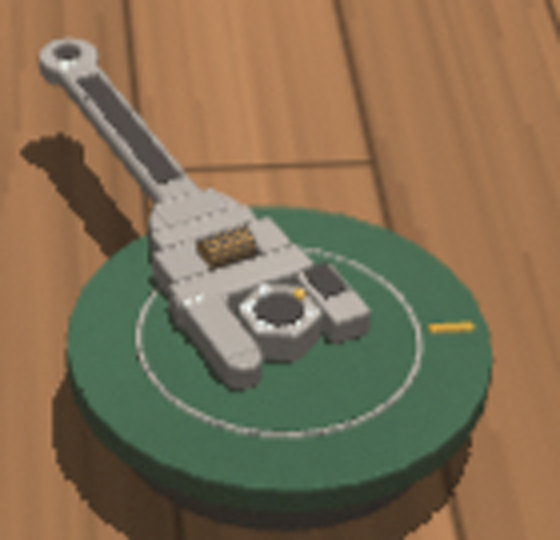

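```bash
python3 - <<'E'
from h import *
np.set_printoptions(precision=1,suppress=True)
b=np.array
nt=b([374,212.5]);ns=b([360.25,261.75])
wt=b([352.75,221.5]);ws=b([347.5,245.75]);ht=b([279,252.25]);hs=b([306.75,198])
for nm,a,c,z in(("nut",nt,ns,68),("worm",wt,ws,72.5),("ring",ht,hs,64)):
    print(nm,"tri",tri(a,c),"top",ray("top",a,z),"side",ray("side",c,z))
for n,u in(("top",[371.1,179.7]),("side",[402.7,266.3])): print("line",ray(n,u,50))
for n,u in(("top",[260+439/4,165+173/4]),("side",[290+300/4,185+294/4])): print("mark",ray(n,u,68))
print("disc side",ray("side",[359.5,272.3],50),"disc top",ray("top",[372.5,214.9],48))
print("glue",ray("top",[177,233],100),"pot",ray("top",[463,246],75),"owl",ray("top",[481,178],60))
E
```

```text
nut tri [ 542.8 -115.    70.6] top [ 542.4 -115.3   68. ] side [ 544.2 -111.9   68. ]
worm tri [522.  -62.7  68.8] top [519.7 -62.6  72.5] side [523.2 -66.8  72.5]
ring tri [447.  117.7  64.6] top [446.6 117.8  64. ] side [447.5 118.7  64. ]
line [ 629.7 -111.5   50. ]
line [ 629.4 -110.1   50. ]
mark [ 553.1 -105.1   68. ]
mark [ 554.6 -102.8   68. ]
disc side [ 542.2 -122.5   50. ] disc top [ 540.2 -113.5   48. ]
glue [490.7 355.8 100. ] pot [ 457.  -328.3   75. ] owl [ 629.2 -385.    60. ]
```

```bash
cat >> h.py <<'E'
def go(pos,yaw,s=None):
    s=s or get_state(); M=R.from_euler("xyz",s["tcp_rot"]); T=R.from_euler("xyz",[np.pi,0,yaw])
    d=M.inv().apply(np.array(pos,float)-s["position"]); w=(M.inv()*T).as_rotvec()
    print("t",round(s["t"],2),"pos",s["position"].round(1),"rot",s["tcp_rot"].round(4),"F",s["contact_force"].round(1),"mm",d.round(1),"row",np.r_[d/750,w/np.pi].round(4).tolist())
E
python3 -c "
from h import *
go((521,-62,125),1.961)"
```

```text
t 0.1 pos [243.1 575.4 249.7] rot [-3.1405e+00 -1.0000e-04  2.7418e+00] F [ 0.7 -0.5  1. ] mm [-504.1 -478.9  125.2] row [-0.6721, -0.6385, 0.167, -0.0004, 0.0001, 0.2485]
```

{"api": "play_rows", "payload": {"targets": [[-0.3,-0.3,0,0,0,0.248,0],[-0.3,-0.3,0,0,0,0.248,0],[-0.3,-0.3,0,0,0,0.248,0],[-0.3,-0.3,0,0,0,0.248,0],[-0.3,-0.3,0,0,0,0.248,0],[-0.3,-0.3,0,0,0,0.248,0],[-0.3,-0.3,0,0,0,0.248,0],[-0.3,-0.3,0,0,0,0.248,0]]}}

```text
t: 0.77
position: [363.3, 277.8, 250.2]
tcp_rot: [-3.141, 0.001, 1.959]
contact_force: [0.3, 0.0, -0.5]
finger_gap: 0.1
```

```bash
python3 -c "
from h import *
go((521,-62,125),1.961)"
```

```text
t 0.77 pos [363.3 277.8 250.2] rot [-3.1410e+00  6.0000e-04  1.9591e+00] F [ 0.3  0.  -0.5] mm [-374.1   17.3  125.4] row [-0.4989, 0.0231, 0.1672, -0.0002, 0.0002, -0.0006]
```

{"api": "play_rows", "payload": {"targets": [[-0.4,0.02,0.1,0,0,0,0],[-0.4,0.02,0.1,0,0,0,0],[-0.4,0.02,0.1,0,0,0,0],[-0.4,0.02,0.1,0,0,0,0],[-0.4,0.02,0.1,0,0,0,0],[-0.4,0.02,0.1,0,0,0,0],[-0.4,0.02,0.1,0,0,0,0],[-0.4,0.02,0.1,0,0,0,0]]}}

```text
t: 1.43
position: [492.8, 5.4, 174.1]
tcp_rot: [-3.141, 0.001, 1.961]
contact_force: [-0.7, 0.4, 1.2]
finger_gap: -0.1
```

```bash
python3 -c "
from h import *
go((521,-62,100),1.961)"
```

```text
t 1.43 pos [492.8   5.4 174.1] rot [-3.1413e+00  6.0000e-04  1.9605e+00] F [-0.7  0.4  1.2] mm [-73.    0.5  74.2] row [-0.0974, 0.0007, 0.0989, -0.0001, 0.0002, -0.0001]
```

{"api": "play_rows", "payload": {"targets": [[-0.088,0.0,0.09,0,0,0,0],[-0.088,0.0,0.09,0,0,0,0],[-0.088,0.0,0.095,0,0,0,0],[-0.088,0.0,0.095,0,0,0,0],[-0.088,0.0,0.095,0,0,0,0]]}}

```text
t: 1.85
position: [515.9, -51.4, 103.7]
tcp_rot: [-3.14, -0.001, 1.962]
contact_force: [-0.4, -0.0, -0.1]
finger_gap: 0.0
```

```bash
python3 - <<'E'
from h import *
go((521,-62,95),1.961)
im=[]
for n,(x0,y0,x1,y1) in(("top",(270,165,430,265)),("side",(290,165,430,305))):
    i=camera(n);cv2.imwrite(f"pics/{n}1.png",i)
    im.append(cv2.resize(i[y0:y1,x0:x1],(400,250) if n=="top" else (400,400),interpolation=cv2.INTER_CUBIC))
im[0]=cv2.copyMakeBorder(im[0],0,150,0,0,0)
cv2.imwrite("pics/both1.png",np.hstack(im))
s=get_state();tip=s["position"]-[0,0,19];print(proj("top",tip),proj("side",tip))
E
```

```text
t 1.85 pos [515.9 -51.4 103.7] rot [-3.1399e+00 -1.3000e-03  1.9617e+00] F [-0.4 -0.  -0.1] mm [-11.8   0.7   8.7] row [-0.0157, 0.0009, 0.0115, -0.0005, -0.0004, 0.0002]
[348.13336279 221.88710166] [343.60909122 235.68309246]
```

View pics/both1.png

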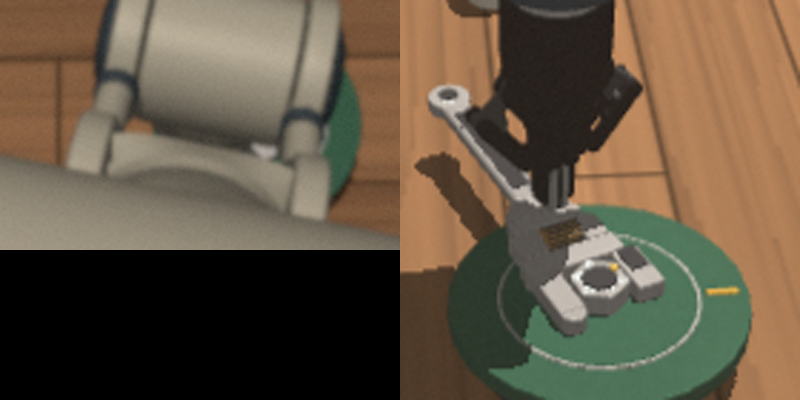

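{"api": "play_rows", "payload": {"targets": [[-0.006,0.001,0.005,0,0,0,0],[-0.006,0.001,0.01,0,0,0,0],[-0.006,0.001,0.013,0,0,0,0],[-0.006,0.001,0.013,0,0,0,0]]}}

```text
t: 2.28
position: [518.8, -55.2, 94.1]
tcp_rot: [-3.141, -0.0, 1.963]
contact_force: [0.1, 1.0, 0.7]
finger_gap: -0.3
```

```bash
python3 -c "
from h import *
go((518.7,-56.5,91),1.961)"
```

```text
t 2.28 pos [518.8 -55.2  94.1] rot [-3.1413e+00 -2.0000e-04  1.9630e+00] F [0.1 1.  0.7] mm [-1.2 -0.6  3.1] row [-0.0016, -0.0008, 0.0041, -0.0001, -0.0001, 0.0007]
```

{"api": "play_rows", "payload": {"targets": [[-0.001,-0.001,0.002,0,0,0,0],[-0.001,-0.001,0.003,0,0,0,0],[-0.001,-0.001,0.004,0,0,0,0],[-0.001,-0.001,0.005,0,0,0,0],[-0.001,-0.001,0.005,0,0,0,0]]}}

```text
t: 2.7
position: [518.6, -56.5, 90.6]
tcp_rot: [3.142, 0.0, 1.963]
contact_force: [-0.6, 0.2, 5.0]
finger_gap: -0.0
```

{"api": "play_rows", "payload": {"targets": [[0,0,0.0015,0,0,0,0],[0,0,0.003,0,0,0,0],[0,0,0.003,0,0,0,0]]}}

```text
t: 2.95
position: [518.6, -56.5, 88.5]
tcp_rot: [3.141, 0.0, 1.963]
contact_force: [-2.8, 1.7, 10.3]
finger_gap: 0.1
```

{"api": "play_rows", "payload": {"targets": [[-0.001,0,0.0007,0,0,0,0],[-0.004,0,0.0007,0,0,0,0],[-0.007,0,0.0007,0,0,0,0],[-0.01,0,0.0007,0,0,0,0],[-0.013,0,0.0007,0,0,0,0],[-0.016,0,0.0007,0,0,0,0]]}}

```text
t: 3.45
position: [523.0, -67.2, 88.1]
tcp_rot: [3.142, -0.001, 1.963]
contact_force: [-2.8, 5.6, 12.0]
finger_gap: -0.2
```

```bash
python3 -c "
from h import *
go((518.7,-56.5,91),1.961)"
```

```text
t 3.45 pos [523.  -67.2  88.1] rot [ 3.1416e+00 -7.0000e-04  1.9625e+00] F [-2.8  5.6 12. ] mm [11.5  0.1 -2.9] row [0.0154, 0.0002, -0.0039, 0.0, -0.0002, 0.0005]
```

{"api": "play_rows", "payload": {"targets": [[-0.002,0,0,0,0,0,0],[-0.004,0,0,0,0,0,0],[-0.004,0,0,0,0,0,0],[-0.004,0,-0.008,0,0,0,0],[0.0,0,-0.01,0,0,0,0],[0.018,0,-0.01,0,0,0,0],[0.018,0,-0.006,0,0,0,0],[0.018,0,-0.003,0,0,0,0]]}}

```text
t: 4.12
position: [517.3, -54.0, 89.8]
tcp_rot: [-3.141, -0.001, 1.964]
contact_force: [-2.7, 5.5, 7.2]
finger_gap: 0.2
```

```bash
python3 - <<'E'
from h import *
go((518.3,-55.5,91),1.961)
i=camera("side");cv2.imwrite("pics/s2.png",i)
cv2.imwrite("pics/s2c.png",cv2.resize(i[205:320,300:430],None,fx=6,fy=5.2,interpolation=cv2.INTER_CUBIC))
E
```

```text
t 4.12 pos [517.3 -54.   89.8] rot [-3.1410e+00 -7.0000e-04  1.9636e+00] F [-2.7  5.5  7.2] mm [-1.8  0.4 -1.2] row [-0.0024, 0.0005, -0.0016, -0.0002, -0.0002, 0.0008]
```

View pics/s2c.png

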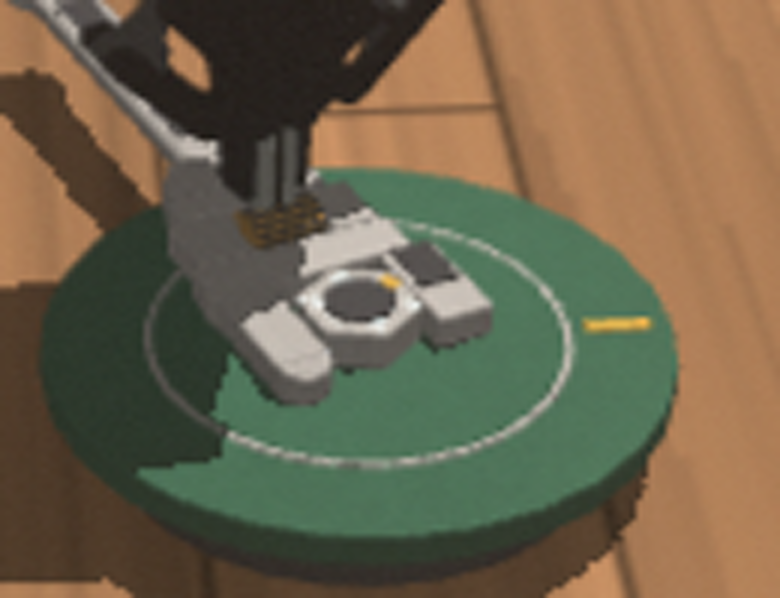

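Side view: the closed fingertip is over the back of the worm, and the jaws are clear of the finger. I'll continue the strokes.

{"api": "play_rows", "payload": {"targets": [[0,0,0.0025,0,0,0,0],[-0.002,0,0.003,0,0,0,0],[-0.005,0,0.003,0,0,0,0],[-0.008,0,0.003,0,0,0,0],[-0.011,0,0.003,0,0,0,0],[-0.014,0,0.003,0,0,0,0],[-0.017,0,0.003,0,0,0,0],[-0.02,0,0.003,0,0,0,0]]}}

```text
t: 4.83
position: [523.3, -68.5, 87.8]
tcp_rot: [-3.141, -0.001, 1.963]
contact_force: [-4.1, 5.3, 12.5]
finger_gap: 0.2
```

{"api": "play_rows", "payload": {"targets": [[0,0,0,0,0,0,0],[0,0,-0.008,0,0,0,0],[0.0,0,-0.011,0,0,0,0],[0.0,0,-0.011,0,0,0,0],[0.015,0,-0.011,0,0,0,0],[0.02,0,-0.01,0,0,0,0],[0.02,0,-0.01,0,0,0,0],[0.02,0,-0.005,0,0,0,0]]}}

```text
t: 5.5
position: [518.1, -54.7, 91.7]
tcp_rot: [3.141, 0.0, 1.963]
contact_force: [0.4, -0.1, -0.1]
finger_gap: 0.1
```

{"api": "play_rows", "payload": {"targets": [[0,0,0.003,0,0,0,0],[0,0,0.005,0,0,0,0],[-0.003,0,0.005,0,0,0,0],[-0.006,0,0.005,0,0,0,0],[-0.009,0,0.005,0,0,0,0],[-0.013,0,0.005,0,0,0,0],[-0.017,0,0.005,0,0,0,0],[-0.02,0,0.005,0,0,0,0]]}}

```text
t: 6.17
position: [524.1, -68.8, 87.9]
tcp_rot: [3.141, -0.0, 1.962]
contact_force: [-1.4, 6.8, 10.9]
finger_gap: 0.4
```

{"api": "play_rows", "payload": {"targets": [[0,0,0,0,0,0,0],[0,0,-0.008,0,0,0,0],[0.0,0,-0.011,0,0,0,0],[0.0,0,-0.011,0,0,0,0],[0.015,0,-0.011,0,0,0,0],[0.02,0,-0.01,0,0,0,0],[0.02,0,-0.01,0,0,0,0],[0.02,0,-0.005,0,0,0,0]]}}

```text
t: 6.83
position: [518.1, -54.7, 91.7]
tcp_rot: [3.141, 0.0, 1.963]
contact_force: [1.1, -0.3, 0.2]
finger_gap: -0.2
```

```bash
python3 - <<'E'
from h import *
go((518.3,-55.5,91),1.961)
i=camera("side");cv2.imwrite("pics/s3.png",i)
cv2.imwrite("pics/s3c.png",cv2.resize(i[205:320,300:430],None,fx=6,fy=5.2,interpolation=cv2.INTER_CUBIC))
E
```

```text
t 6.83 pos [518.1 -54.7  91.7] rot [3.1413e+00 3.0000e-04 1.9635e+00] F [ 1.1 -0.3  0.2] mm [-0.8 -0.1  0.7] row [-0.0011, -0.0001, 0.0009, 0.0001, 0.0001, 0.0008]
```

View pics/s3c.png

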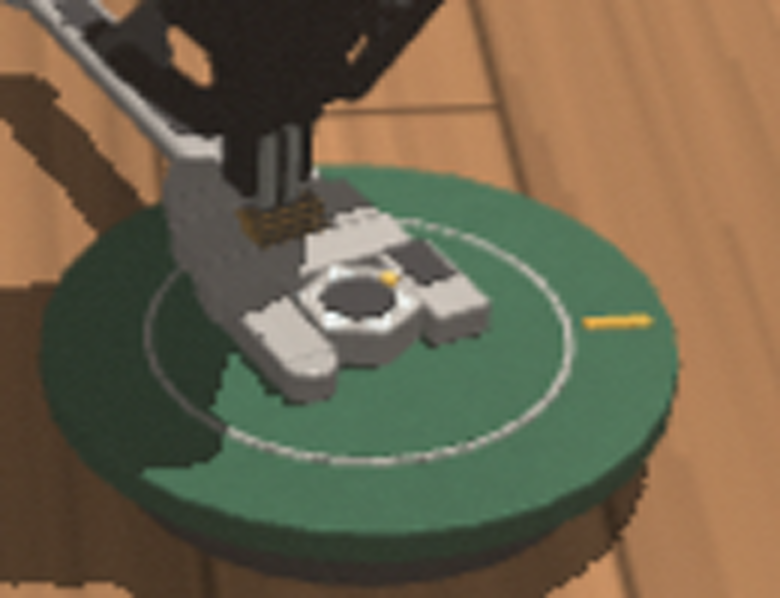

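The jaw is visibly closer, and the wrench has shifted about 1 mm. I'll continue with strokes 4 and 5.

{"api": "play_rows", "payload": {"targets": [[0,0,0.003,0,0,0,0],[0,0,0.0055,0,0,0,0],[-0.003,0,0.0055,0,0,0,0],[-0.006,0,0.0055,0,0,0,0],[-0.009,0,0.0055,0,0,0,0],[-0.013,0,0.0055,0,0,0,0],[-0.017,0,0.0055,0,0,0,0],[-0.02,0,0.0055,0,0,0,0]]}}

```text
t: 7.55
position: [524.1, -68.8, 87.7]
tcp_rot: [3.141, -0.0, 1.962]
contact_force: [-0.8, 7.0, 11.5]
finger_gap: -0.1
```

{"api": "play_rows", "payload": {"targets": [[0,0,0,0,0,0,0],[0,0,-0.008,0,0,0,0],[0.0,0,-0.011,0,0,0,0],[0.0,0,-0.011,0,0,0,0],[0.015,0,-0.011,0,0,0,0],[0.02,0,-0.01,0,0,0,0],[0.02,0,-0.01,0,0,0,0],[0.02,0,-0.0055,0,0,0,0]]}}

```text
t: 8.22
position: [518.0, -54.7, 91.6]
tcp_rot: [3.141, 0.0, 1.963]
contact_force: [1.1, 0.2, 0.7]
finger_gap: -0.1
```

{"api": "play_rows", "payload": {"targets": [[0,0,0.003,0,0,0,0],[0,0,0.0055,0,0,0,0],[-0.003,0,0.0055,0,0,0,0],[-0.006,0,0.0055,0,0,0,0],[-0.01,0,0.0055,0,0,0,0]]}}

```text
t: 8.63
position: [520.9, -61.5, 87.5]
tcp_rot: [3.141, -0.001, 1.963]
contact_force: [-1.1, 10.2, 13.2]
finger_gap: -0.3
```

{"api": "play_rows", "payload": {"targets": [[-0.003,0,0,0,0,0,0],[-0.006,0,0,0,0,0,0],[-0.009,0,0,0,0,0,0]]}}

```text
t: 8.88
position: [523.5, -67.6, 87.5]
tcp_rot: [3.141, -0.001, 1.962]
contact_force: [-1.5, 14.7, 13.8]
finger_gap: 0.0
```

{"api": "play_rows", "payload": {"targets": [[0,0,-0.02,0,0,0,0],[0,0,-0.06,0,0,0,0],[0.0,0,-0.1,0,0,0,0],[0.0,0.0,-0.12,0,0,0,0],[0.1,0.05,-0.12,0,0,0,0],[0.2,0.1,-0.12,0,0,0,0],[0.2,0.1,-0.12,0,0,0,0],[0.2,0.1,-0.12,0,0,0,0]]}}

```text
t: 9.55
position: [535.4, 99.4, 177.2]
tcp_rot: [3.141, 0.0, 1.962]
contact_force: [2.0, -0.7, 0.4]
finger_gap: 0.1
```

```bash
python3 - <<'E'
from h import *
go((518.3,-55.5,91),1.961)
i=camera("side");cv2.imwrite("pics/s4.png",i);cv2.imwrite("pics/t4.png",camera("top"))
cv2.imwrite("pics/s4c.png",cv2.resize(i[185:320,290:430],None,fx=5,fy=4.4,interpolation=cv2.INTER_CUBIC))
E
```

```text
t 9.55 pos [535.4  99.4 177.2] rot [3.1414e+00 1.0000e-04 1.9617e+00] F [ 2.  -0.7  0.4] mm [-136.7  -74.8   86.2] row [-0.1823, -0.0998, 0.115, 0.0001, 0.0, 0.0002]
```

View pics/s4c.png

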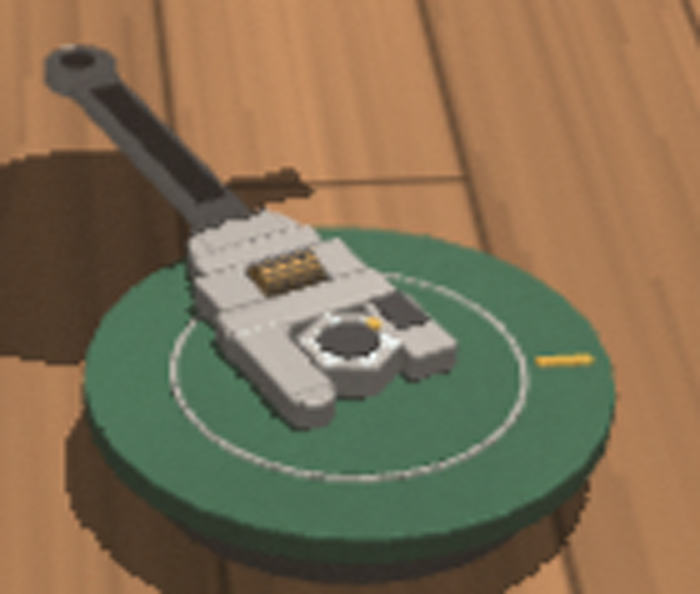

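The jaws look snug on the nut: the near nut flat meets the fixed jaw and the far flat meets the movable jaw. The ring end is at side px (305.4,198.6).

```bash
python3 - <<'E'
from h import *
np.set_printoptions(precision=1,suppress=True)
r=ray("side",[305.4,198.6],64);n=ray("side",[290+350/5,185+340/4.4],68)
print(r,n)
m=ray("side",[290+374/5,185+323/4.4],68);print("mark",m,np.arctan2(*(m-n)[[1,0]]))
c=np.array([542.5,-114]);a=np.arctan2(*(r[:2]-c)[::-1]);print("handle angle",a)
for d in(165,200,220): print(d,c+d*np.array([np.cos(a),np.sin(a)]))
E
```

```text
[444.4 116.6  64. ] [ 543.5 -113.4   68. ]
mark [ 554.2 -102.5   68. ] 0.7968627465729199
handle angle 1.9731479288652733
165 [477.9  37.8]
200 [464.2  70. ]
220 [456.4  88.4]
```

```bash
python3 -c "
from h import *
go((435,47,62),1.973)"
```

```text
t 9.65 pos [535.5 102.9 177.1] rot [ 3.1409e+00 -9.0000e-04  1.9672e+00] F [-0.6 -1.1 -0.7] mm [ -12.9 -114.3  115. ] row [-0.0172, -0.1525, 0.1533, 0.0002, -0.0003, -0.0019]
```

{"api": "play_rows", "payload": {"targets": [[-0.017,-0.05,0,0,0,-0.002,0],[-0.017,-0.1,0,0,0,-0.002,0],[-0.017,-0.1525,0,0,0,-0.002,0],[-0.017,-0.1525,0,0,0,-0.002,0],[-0.017,-0.1525,0.04,0,0,-0.002,0],[-0.017,-0.1525,0.09,0,0,-0.002,0],[-0.017,-0.1525,0.13,0,0,-0.002,0],[-0.017,-0.1525,0.153,0,0,-0.002,0]]}}

```text
t: 10.32
position: [433.6, 42.0, 60.1]
tcp_rot: [-3.14, -0.001, 1.968]
contact_force: [-0.3, 0.4, 0.8]
finger_gap: -0.0
```

```bash
cat >> h.py <<'E'
C=np.array([542.5,-114.])
def arc(ths):
    s=get_state(); M=R.from_euler("xyz",s["tcp_rot"]); p=s["position"]
    o=p[:2]-C; out=[]
    for t in ths:
        q=R.from_euler("z",-t).apply(np.r_[o,0])[:2]+C
        d=M.inv().apply(np.r_[q,p[2]]-p); out.append([*(d/750).round(4).tolist()[:2],0,0,0,round(t/np.pi,4),0])
    v=np.array([np.cos(s["tcp_rot"][2]+np.pi/2),np.sin(s["tcp_rot"][2]+np.pi/2)])
    ox=s["tcp_rot"][2]
    print("t",round(s["t"],2),"p",p.round(1),"yaw",ox.round(3),"F",s["contact_force"].round(1),"polar",np.hypot(*o).round(1),np.arctan2(o[1],o[0]).round(3)); print(out)
E
python3 -c "
from h import *
arc([.02,.04,.06,.08,.1,.12,.14,.16])"
```

```text
t 10.32 p [433.6  42.   60.1] yaw 1.968 F [-0.3  0.4  0.8] polar 190.2 2.18
[[0.001, 0.005, 0, 0, 0, 0.0064, 0], [0.0019, 0.01, 0, 0, 0, 0.0127, 0], [0.0027, 0.015, 0, 0, 0, 0.0191, 0], [0.0035, 0.02, 0, 0, 0, 0.0255, 0], [0.0041, 0.025, 0, 0, 0, 0.0318, 0], [0.0046, 0.0301, 0, 0, 0, 0.0382, 0], [0.005, 0.0351, 0, 0, 0, 0.0446, 0], [0.0053, 0.0402, 0, 0, 0, 0.0509, 0]]
```

{"api": "play_rows", "payload": {"targets": [[0.001,0.005,0,0,0,0.0064,0],[0.0019,0.01,0,0,0,0.0127,0],[0.0027,0.015,0,0,0,0.0191,0],[0.0035,0.02,0,0,0,0.0255,0],[0.0041,0.025,0,0,0,0.0318,0],[0.0046,0.03,0,0,0,0.0382,0],[0.005,0.035,0,0,0,0.0446,0],[0.0053,0.04,0,0,0,0.0509,0]]}}

```text
t: 10.98
position: [460.9, 57.9, 62.9]
tcp_rot: [3.141, 0.0, 1.807]
contact_force: [-2.6, -2.8, 2.1]
finger_gap: 0.0
```

```bash
python3 -c "
from h import *
arc([.025,.05,.075,.1,.125,.15,.175,.2])"
```

```text
t 10.98 p [460.9  57.9  62.9] yaw 1.807 F [-2.6 -2.8  2.1] polar 190.3 2.014
[[0.0012, 0.0062, 0, 0, 0, 0.008, 0], [0.0023, 0.0125, 0, 0, 0, 0.0159, 0], [0.0032, 0.0188, 0, 0, 0, 0.0239, 0], [0.004, 0.0251, 0, 0, 0, 0.0318, 0], [0.0046, 0.0314, 0, 0, 0, 0.0398, 0], [0.005, 0.0377, 0, 0, 0, 0.0477, 0], [0.0053, 0.044, 0, 0, 0, 0.0557, 0], [0.0054, 0.0504, 0, 0, 0, 0.0637, 0]]
```

{"api": "play_rows", "payload": {"targets": [[0.0012,0.0062,0,0,0,0.008,0],[0.0023,0.0125,0,0,0,0.0159,0],[0.0032,0.0188,0,0,0,0.0239,0],[0.004,0.0251,0,0,0,0.0318,0],[0.0046,0.0314,0,0,0,0.0398,0],[0.005,0.0377,0,0,0,0.0477,0],[0.0053,0.044,0,0,0,0.0557,0],[0.0054,0.0504,0,0,0,0.0637,0]]}}

```text
t: 11.65
position: [496.5, 70.9, 62.7]
tcp_rot: [-3.141, -0.0, 1.607]
contact_force: [-3.1, -0.1, 2.0]
finger_gap: -0.1
```

```bash
python3 - <<'E'
from h import *
arc([.025,.05,.075,.1,.125,.15,.175,.2])
i=camera("side");cv2.imwrite("pics/s5.png",i)
cv2.imwrite("pics/s5c.png",cv2.resize(i[185:320,290:430],None,fx=5,fy=4.4,interpolation=cv2.INTER_CUBIC))
E
```

```text
t 11.65 p [496.5  70.9  62.7] yaw 1.607 F [-3.1 -0.1  2. ] polar 190.5 1.815
[[0.0012, 0.0062, 0, 0, 0, 0.008, 0], [0.0023, 0.0125, 0, 0, 0, 0.0159, 0], [0.0032, 0.0188, 0, 0, 0, 0.0239, 0], [0.004, 0.0251, 0, 0, 0, 0.0318, 0], [0.0046, 0.0314, 0, 0, 0, 0.0398, 0], [0.005, 0.0377, 0, 0, 0, 0.0477, 0], [0.0053, 0.0441, 0, 0, 0, 0.0557, 0], [0.0055, 0.0504, 0, 0, 0, 0.0637, 0]]
```

View pics/s5c.png

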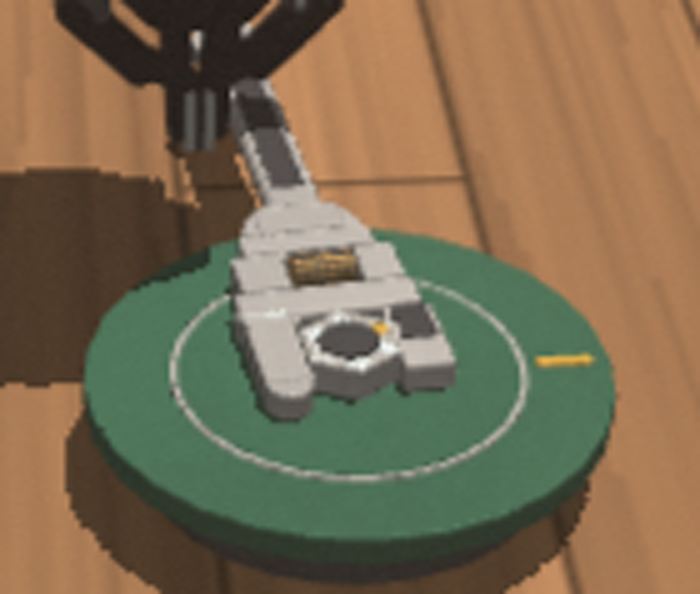

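The wrench and nut turn together, and the mark has moved to crop (382,328), so about 0.47 rad remains.

{"api": "play_rows", "payload": {"targets": [[0.0012,0.0062,0,0,0,0.008,0],[0.0023,0.0125,0,0,0,0.0159,0],[0.0032,0.0188,0,0,0,0.0239,0],[0.004,0.0251,0,0,0,0.0318,0],[0.0046,0.0314,0,0,0,0.0398,0],[0.005,0.0377,0,0,0,0.0477,0],[0.0053,0.044,0,0,0,0.0557,0],[0.0054,0.0504,0,0,0,0.0637,0]]}}

```text
t: 12.37
position: [533.9, 76.4, 62.7]
tcp_rot: [-3.141, -0.0, 1.408]
contact_force: [-4.6, 1.5, 1.8]
finger_gap: 0.0
```

```bash
python3 -c "
from h import *
arc([.02,.04,.06,.08,.1,.12,.14,.16])"
```

```text
t 12.37 p [533.9  76.4  62.7] yaw 1.408 F [-4.6  1.5  1.8] polar 190.6 1.616
[[0.001, 0.005, 0, 0, 0, 0.0064, 0], [0.0019, 0.01, 0, 0, 0, 0.0127, 0], [0.0027, 0.015, 0, 0, 0, 0.0191, 0], [0.0034, 0.02, 0, 0, 0, 0.0255, 0], [0.004, 0.0251, 0, 0, 0, 0.0318, 0], [0.0045, 0.0301, 0, 0, 0, 0.0382, 0], [0.0049, 0.0352, 0, 0, 0, 0.0446, 0], [0.0052, 0.0403, 0, 0, 0, 0.0509, 0]]
```

{"api": "play_rows", "payload": {"targets": [[0.001,0.005,0,0,0,0.0064,0],[0.0019,0.01,0,0,0,0.0127,0],[0.0027,0.015,0,0,0,0.0191,0],[0.0034,0.02,0,0,0,0.0255,0],[0.004,0.025,0,0,0,0.0318,0],[0.004,0.025,0,0,0,0.0318,0],[0.004,0.025,0,0,0,0.0318,0]]}}

```text
t: 12.95
position: [553.6, 75.9, 62.6]
tcp_rot: [3.141, -0.0, 1.309]
contact_force: [0.8, -0.6, 0.2]
finger_gap: 0.1
```

```bash
python3 - <<'E'
from h import *
np.set_printoptions(precision=3,suppress=True)
arc([.02,.04,.06,.08,.1,.12,.14,.16])
for k in("s4.png","s5.png",None):
    i=camera("side") if k is None else cv2.imread("pics/"+k)
    if k is None: cv2.imwrite("pics/s6.png",i)
    hsv=cv2.cvtColor(i,cv2.COLOR_BGR2HSV)
    m=cv2.inRange(hsv,(15,90,100),(38,255,255)); m2=m.copy(); m[:]=0; m[250:275,345:385]=m2[250:275,345:385]
    _,l,s,ce=cv2.connectedComponentsWithStats(m)
    for j in range(1,len(s)):
        p=ray("side",ce[j],68)[:2]; d=p-[543.5,-113.4]; print(k,s[j,4],ce[j],d,np.hypot(*d),np.arctan2(d[1],d[0]))
E
```

```text
t 12.95 p [553.6  75.9  62.6] yaw 1.309 F [ 0.8 -0.6  0.2] polar 190.3 1.513
[[0.001, 0.005, 0, 0, 0, 0.0064, 0], [0.0019, 0.01, 0, 0, 0, 0.0127, 0], [0.0026, 0.015, 0, 0, 0, 0.0191, 0], [0.0033, 0.02, 0, 0, 0, 0.0255, 0], [0.0039, 0.0251, 0, 0, 0, 0.0318, 0], [0.0044, 0.0301, 0, 0, 0, 0.0382, 0], [0.0047, 0.0352, 0, 0, 0, 0.0446, 0], [0.005, 0.0402, 0, 0, 0, 0.0509, 0]]
s4.png 7 [364.286 258.   ] [ 9.827 12.231] 15.689618776632782 0.8939555615531269
s5.png 8 [365.5 259. ] [11.866  9.091] 14.947654129106256 0.6537457917554682
None 7 [367.    260.286] [14.354  5.08 ] 15.226805123497721 0.34013667595499475
```

{"api": "play_rows", "payload": {"targets": [[0.001,0.005,0,0,0,0.0064,0],[0.0019,0.01,0,0,0,0.0127,0],[0.0027,0.015,0,0,0,0.0191,0],[0.0034,0.02,0,0,0,0.0255,0],[0.004,0.025,0,0,0,0.0318,0],[0.0044,0.03,0,0,0,0.0382,0],[0.0044,0.03,0,0,0,0.0382,0],[0.0044,0.03,0,0,0,0.0382,0]]}}

```text
t: 13.67
position: [576.2, 73.4, 62.6]
tcp_rot: [3.141, -0.0, 1.189]
contact_force: [0.1, 0.7, 0.5]
finger_gap: 0.0
```

```bash
cat >mk.py <<'E'
from h import *
np.set_printoptions(precision=3,suppress=True)
arc([.02,.04,.06,.08,.1])
i=camera("side"); cv2.imwrite("pics/s_last.png",i)
hsv=cv2.cvtColor(i,cv2.COLOR_BGR2HSV)
m2=cv2.inRange(hsv,(15,90,100),(38,255,255)); m=0*m2; m[250:275,345:385]=m2[250:275,345:385]
_,l,s,ce=cv2.connectedComponentsWithStats(m)
for j in range(1,len(s)):
    p=ray("side",ce[j],68)[:2]; d=p-[543.5,-113.4]; print(s[j,4],ce[j],d,np.hypot(*d),np.arctan2(d[1],d[0]))
E
python3 mk.py
```

```text
t 13.67 p [576.2  73.4  62.6] yaw 1.189 F [0.1 0.7 0.5] polar 190.4 1.393
[[0.001, 0.005, 0, 0, 0, 0.0064, 0], [0.0019, 0.01, 0, 0, 0, 0.0127, 0], [0.0026, 0.015, 0, 0, 0, 0.0191, 0], [0.0033, 0.02, 0, 0, 0, 0.0255, 0], [0.0039, 0.0251, 0, 0, 0, 0.0318, 0]]
9 [367. 261.] [14.105  2.96 ] 14.412111326548947 0.20688079348134045
```

{"api": "play_rows", "payload": {"targets": [[0.001,0.005,0,0,0,0.0064,0],[0.0019,0.01,0,0,0,0.0127,0],[0.0027,0.015,0,0,0,0.0191,0],[0.0034,0.02,0,0,0,0.0255,0],[0.0034,0.02,0,0,0,0.0255,0],[0.0034,0.02,0,0,0,0.0255,0]]}}

```text
t: 14.22
position: [591.1, 70.1, 62.6]
tcp_rot: [3.141, -0.0, 1.109]
contact_force: [-0.3, 0.5, -0.6]
finger_gap: -0.0
```

```bash
python3 mk.py
```

```text
t 14.22 p [591.1  70.1  62.6] yaw 1.109 F [-0.3  0.5 -0.6] polar 190.4 1.313
[[0.001, 0.005, 0, 0, 0, 0.0064, 0], [0.0019, 0.01, 0, 0, 0, 0.0127, 0], [0.0026, 0.015, 0, 0, 0, 0.0191, 0], [0.0033, 0.02, 0, 0, 0, 0.0255, 0], [0.0039, 0.0251, 0, 0, 0, 0.0318, 0]]
6 [367.  261.5] [13.93  1.48] 14.008915322460693 0.10587406884403053
```

Static force is still zero, so it is not home yet. I'll go on in small steps.

{"api": "play_rows", "payload": {"targets": [[0.001,0.005,0,0,0,0.0064,0],[0.0019,0.01,0,0,0,0.0127,0],[0.0019,0.01,0,0,0,0.0127,0],[0.0019,0.01,0,0,0,0.0127,0]]}}

```text
t: 14.6
position: [598.2, 68.0, 62.6]
tcp_rot: [3.141, -0.0, 1.069]
contact_force: [0.6, -0.0, 0.1]
finger_gap: -0.1
```

{"api": "play_rows", "payload": {"targets": [[0.0005,0.0025,0,0,0,0.0032,0],[0.001,0.005,0,0,0,0.0064,0],[0.001,0.005,0,0,0,0.0064,0],[0.001,0.005,0,0,0,0.0064,0]]}}

```text
t: 14.93
position: [601.6, 67.0, 62.6]
tcp_rot: [3.142, 0.0, 1.049]
contact_force: [-2.2, 0.0, 0.0]
finger_gap: -0.5
```

```bash
python3 mk.py
```

```text
t 14.93 p [601.6  67.   62.6] yaw 1.049 F [-2.2  0.   0. ] polar 190.4 1.255
[[0.001, 0.005, 0, 0, 0, 0.0064, 0], [0.0019, 0.01, 0, 0, 0, 0.0127, 0], [0.0027, 0.015, 0, 0, 0, 0.0191, 0], [0.0034, 0.02, 0, 0, 0, 0.0255, 0], [0.004, 0.0251, 0, 0, 0, 0.0318, 0]]
1 [375. 250.] [34.006 35.328] 49.03549355217058 0.8044601188006624
6 [367.  261.5] [13.93  1.48] 14.008915322460693 0.10587406884403053
```

{"api": "play_rows", "payload": {"targets": [[0.0005,0.0025,0,0,0,0.0032,0],[0.001,0.005,0,0,0,0.0064,0],[0.001,0.005,0,0,0,0.0064,0],[0.001,0.005,0,0,0,0.0064,0]]}}

```text
t: 15.32
position: [605.3, 65.7, 62.6]
tcp_rot: [3.141, -0.0, 1.029]
contact_force: [-2.2, 1.1, 0.1]
finger_gap: 0.2
```

{"api": "play_rows", "payload": {"targets": [[0.0005,0.0025,0,0,0,0.0032,0],[0.001,0.005,0,0,0,0.0064,0],[0.001,0.005,0,0,0,0.0064,0],[0.001,0.005,0,0,0,0.0064,0]]}}

```text
t: 15.65
position: [608.9, 64.4, 62.6]
tcp_rot: [3.141, -0.0, 1.008]
contact_force: [-2.2, 1.6, -0.5]
finger_gap: -0.5
```

```bash
python3 mk.py
```

```text
t 15.65 p [608.9  64.4  62.6] yaw 1.008 F [-2.2  1.6 -0.5] polar 190.4 1.214
[[0.001, 0.005, 0, 0, 0, 0.0064, 0], [0.0019, 0.01, 0, 0, 0, 0.0127, 0], [0.0027, 0.015, 0, 0, 0, 0.0191, 0], [0.0034, 0.02, 0, 0, 0, 0.0255, 0], [0.0039, 0.0251, 0, 0, 0, 0.0318, 0]]
1 [376. 250.] [36.002 35.205] 50.35417767714929 0.7742038233078389
7 [366.857 261.714] [13.577  0.864] 13.604912505539541 0.06355364353898456
```

{"api": "play_rows", "payload": {"targets": [[0.0005,0.0025,0,0,0,0.0032,0],[0.001,0.005,0,0,0,0.0064,0],[0.001,0.005,0,0,0,0.0064,0],[0.001,0.005,0,0,0,0.0064,0]]}}

```text
t: 16.03
position: [612.4, 63.1, 62.6]
tcp_rot: [3.142, 0.0, 0.988]
contact_force: [-3.6, 0.9, -0.7]
finger_gap: 0.0
```

{"api": "play_rows", "payload": {"targets": [[0.0005,0.0025,0,0,0,0.0032,0],[0.001,0.005,0,0,0,0.0064,0],[0.001,0.005,0,0,0,0.0064,0],[0.001,0.005,0,0,0,0.0064,0]]}}

```text
t: 16.37
position: [615.8, 61.7, 62.6]
tcp_rot: [-3.141, 0.0, 0.968]
contact_force: [-3.5, 2.0, -0.2]
finger_gap: 0.3
```

```bash
python3 mk.py
```

```text
t 16.37 p [615.8  61.7  62.6] yaw 0.968 F [-3.5  2.  -0.2] polar 190.4 1.176
[[0.001, 0.005, 0, 0, 0, 0.0064, 0], [0.0019, 0.01, 0, 0, 0, 0.0127, 0], [0.0027, 0.015, 0, 0, 0, 0.0191, 0], [0.0034, 0.02, 0, 0, 0, 0.0255, 0], [0.004, 0.0251, 0, 0, 0, 0.0318, 0]]
1 [376. 252.] [35.199 29.033] 45.62729808549087 0.6896916038148232
8 [367.125 262.125] [13.956 -0.38 ] 13.961671511672662 -0.027226123850892382
```

{"api": "play_rows", "payload": {"targets": [[0.0005,0.0025,0,0,0,0.0032,0],[0.001,0.005,0,0,0,0.0064,0],[0.001,0.005,0,0,0,0.0064,0],[0.001,0.005,0,0,0,0.0064,0]]}}

```text
t: 16.75
position: [619.3, 60.2, 62.6]
tcp_rot: [-3.141, 0.0, 0.948]
contact_force: [-4.7, 2.8, 0.4]
finger_gap: 0.1
```

{"api": "play_rows", "payload": {"targets": [[0,-0.004,0,0,0,0,0],[0,-0.008,0,0,0,0,0],[0,-0.013,0,0,0,0,0],[0,-0.018,0,0,0,0,0],[0,-0.03,0,0,0,0,0],[0,-0.05,0,0,0,0,0],[0,-0.05,0,0,0,0,0],[0,-0.05,0,0,0,0,0]]}}

```text
t: 17.42
position: [588.8, 82.6, 62.9]
tcp_rot: [3.141, -0.0, 0.949]
contact_force: [0.3, -0.1, 0.6]
finger_gap: 0.1
```

{"api": "play_rows", "payload": {"targets": [[0,0,-0.04,0,0,0,0],[0,0,-0.08,0,0,0,0],[0,0,-0.12,0,0,0,0],[0.05,-0.05,-0.16,0,0,0,0],[0.1,-0.1,-0.2,0,0,0,0],[0.1,-0.1,-0.2,0,0,0,0],[0.1,-0.1,-0.2,0,0,0,0],[0.1,-0.1,-0.2,0,0,0,0]]}}

```text
t: 18.08
position: [572.6, 188.3, 214.0]
tcp_rot: [3.139, -0.003, 0.951]
contact_force: [-0.3, 0.2, -0.5]
finger_gap: -0.0
```

```bash
python3 mk.py; python3 - <<'E'
from h import *
i=cv2.imread("pics/s_last.png");j=camera("top");cv2.imwrite("pics/t_last.png",j)
a=cv2.resize(i[185:320,310:440],(450,467),interpolation=cv2.INTER_CUBIC);b=cv2.resize(j[160:270,320:430],(350,350),interpolation=cv2.INTER_CUBIC)
cv2.imwrite("pics/end.png",np.hstack([a,cv2.copyMakeBorder(b,0,117,0,0,0)]))
E
```

```text
t 18.08 p [572.6 188.3 214. ] yaw 0.951 F [-0.3  0.2 -0.5] polar 303.8 1.472
[[0.004, 0.0071, 0, 0, 0, 0.0064, 0], [0.0078, 0.0142, 0, 0, 0, 0.0127, 0], [0.0115, 0.0214, 0, 0, 0, 0.0191, 0], [0.015, 0.0287, 0, 0, 0, 0.0255, 0], [0.0184, 0.0361, 0, 0, 0, 0.0318, 0]]
6 [367.  261.5] [13.93  1.48] 14.008915322460693 0.10587406884403053
```

View pics/end.png

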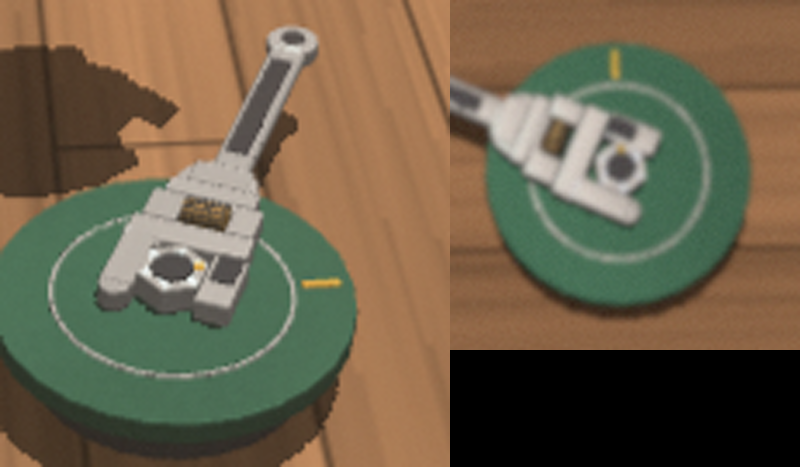

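```bash
python3 - <<'E'
from h import *
for n in("side","top"):
    I=np.mean([camera(n).astype(float) for _ in range(6)],0)
    if n=="side": bx=(350,250,378,275); lx=(392,255,416,275)
    else: bx=(360,198,386,225); lx=(362,170,380,192)
    def cen(b,kind,z):
        x0,y0,x1,y1=b; P=I[y0:y1,x0:x1]; B,G,Rr=P[...,0],P[...,1],P[...,2]
        if kind=="y": w=np.clip(np.minimum(Rr,Rr)-B-(35 if z==68 else 45),0,None)
        else: w=np.clip(85-P.max(2),0,None)
        k=(w>0).astype(np.uint8); _,l,s,c=cv2.connectedComponentsWithStats(k); 
        if kind=="y": L=1+np.argmax([w[l==q].sum() for q in range(1,len(s))])
        else: L=1+np.argmin([np.hypot(*(c[q]+[x0,y0]-proj(n,[542.5,-114,68])))-(0 if s[q,4]>6 else -99) for q in range(1,len(s))])
        w=w*(l==L); yy,xx=np.mgrid[y0:y1,x0:x1]; u=(w*xx).sum()/w.sum(),(w*yy).sum()/w.sum()
        print(n,kind,z,np.round(u,2),s[L,4]); return ray(n,u,z)[:2]
    m=cen(bx,"y",68); l=cen(lx,"y",50); h=cen(bx,"d",68)
    print("mark",m.round(1),"line",l.round(1),"hole",h.round(1),"mark-hole",(m-h).round(1),"ang",np.arctan2(*(m-h)[::-1]).round(3),"line ang from hole",np.arctan2(*(l-h)[::-1]).round(3))
E
```

```text
side y 68 [367.03 261.56] 9
side y 50 [412.48 262.08] 109
side d 68 [359.91 263.91] 61
mark [ 557.5 -112.1] line [651.  -98.7] hole [ 542.8 -118.2] mark-hole [14.6  6.1] ang 0.393 line ang from hole 0.178
top y 68 [373.32 206.32] 9
top y 50 [370.14 170.93] 60
top d 68 [373.39 212.09] 29
mark [ 557.8 -113.9] line [ 652.4 -109.5] hole [ 543.4 -113.8] mark-hole [14.4 -0.1] ang -0.007 line ang from hole 0.04
```

```bash
python3 -c "
from cell import *
print(get_state()['contact_force']); print(workorder.job_done())"
```

```text
[-0.25057638 -0.1074828  -0.72880064]
the job is handed in; nothing more can be done
None
```

I closed the jaws onto the nut, tightened the nut home with the wrench and handed the job in at about 19 s. The job reports no verdict, so the results below rest on my own readings.

- **Worm:** I rolled it with four strokes and part of a fifth, pressing with about 10–14 N. The drag rose from about 6 N to over 9.9 N and the finger slipped, so I took the jaws as snug. The highest total force I read on the worm was about 20 N.
- **Nut:** I pushed the handle 190 mm from the nut's axis until a steady push of about 5.4 N showed it was home. That put the nut roughly 0.1 rad past the line at most. I then let it spring back and moved the arm clear.
- **Last checks:** the wrench lies flat round the nut, and the robot read no contact force (under 1 N).
    - **Top view:** this put the mark at −0.01 rad and the line at 0.03–0.04 rad, so they agree within about 0.05 rad.
    - **Side view:** automatic measurement of the nut's hole and the painted line failed there, giving 0.39 and 0.18 rad, because shading and the wrong colour patch were picked up. After a rough correction from the line's earlier offset between the views, the mark is within about 0.02 rad of the line.
- **Not checked again:** I did not measure the bottle, pot and owl at the end. The arm's path stayed clear of them.

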